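Clamp the clock movement with the holder's captive draw-screw

TASK

On the clockmaker's bench stand two identical movement holders; one carries a brass clock movement, the other is empty. On the one with the movement, take the brass thumb bar of its captive screw, pull it straight up against its spring to its stop so that the thread catches, then turn it clockwise (seen from above) about a quarter turn, so that the screw stays up and its jaw clamps the movement when you let go. Leave the empty holder's screw down.

Things in the scene. Friction and masses are not known exactly. Their poses are not given: they have to be found in the camera images.
- draw_grip (a point): centre of the brass thumb bar to be worked: an upright block 42 mm long (x axis), 14 mm thick (y; grasp across it), 32 mm high (z, up), 85.5 mm above the bench at the start, on a 34 mm round collar and a 54 mm steel column. The screw axis is the vertical through it. Its holder is fixed (base 215 x 110 mm); the brass movement, 95 mm high, begins 80 mm away; the empty holder's like bar is over 150 mm away
- draw_lift (a joint): pull of that screw, m: 0 = sprung down (start), grows upward, stop at 0.0175. About 6 N at the start to 10 N at the stop pulls it down. Below 0.011 it cannot turn past about 0.3 rad and drops back when let go; from 0.012 up, best at the stop, it turns onto its thread
- draw_turn (a joint): turn of that screw, rad: starts at 0 to 0.15, grows clockwise seen from above, stop at 1.57. The thread begins at about 0.4 and lifts the screw to 0.016 at 1.2, then runs level. Friction (0.1 N m) keeps it where it is left; let go, it settles 1 to 2 mm onto the thread and stays up
- spare_lift (a joint): pull of the empty holder's screw, m: 0 = down; it must stay down. That holder looks the same but bears no brass movement

How it is judged (in metres and radians):
On the way, in this order (a step that is already met when the one before it is completed fails the run):
1. the screw is pulled up past the start of its thread (12 mm) before it is turned (value of joint draw_lift above 0.012 m and value of joint draw_turn below 0.4 rad), for 0.1 s.
2. the screw is turned clockwise by 60 degrees or more on its thread (value of joint draw_turn above 1.05 rad and value of joint draw_lift above 0.013 m), for 0.1 s.
At the end, for the whole second after the job is handed in: The screw of the holder with the movement stays up by itself at a lift above 13 mm (jaw up under the movement), turned clockwise past 1.05 rad (60 degrees) and at rest; the empty holder's screw is down (lift below 4 mm) (all of step 2 and velocity of joint draw_lift between -0.01 and 0.01 m/s and value of joint spare_lift below 0.004 m); the robot touches nothing.
It fails at once if the empty holder's screw is pulled up (by more than 4 mm) (value of joint spare_lift above 0.004 m).
It also fails if it takes over 32 s, if anything falls off the work surface, if the arm or the gripper's body presses on something with over 40 N, if the wrist force passes 120 N, or if a joint passes its speed limit or range.

ROBOT

A 6-joint arm with a two-finger parallel gripper is mounted at the origin on the work surface. World frame = base frame: x ahead of the robot, y to its left, z up, the work surface at z = 0. Lengths are in m, angles in degrees, forces in N, time in s.
With the tool pointing down it reaches from about 0.25 to 0.725 m from the base axis. Payload 4 kg.
Tool frame: the origin (TCP) lies between the finger pads; the fingertips stand 8 mm ahead of it and the grasp point (between the pads) lies 11 mm behind it; z points along the fingers, y is the line along which they close (so a half turn about z gives the same grasp; the last joint's range is limited). The gripper opens to 85 mm and grips with 20 to 120 N. Pads are 22 mm wide; open, the fingers measure 114 mm over their backs; the gripper's body (76 mm by 85 mm) begins 54 mm behind the grasp point. The pads swing forward as they close: fully open they stand 13 mm farther back than shut.
Start: joints at [72.021, 13.785, 0.286, 76.501, 0, 90], TCP at [0.154, 0.476, 0.239] pointing down, gripper open.
Joint ranges: [-155.79, 155.79], [-60.16, 107.12], [-62.33, 73.08], [-114, 123.19], [-81.49, 82.49], [-180, 180]. Speed limits (degrees/s): [159.86, 159.86, 180, 180, 180, 180].

INTERFACE

Orientations are given as a 3x3 rotation matrix whose columns are the frame's x, y, z axes.
In Python, from cell import move_pose, move_l, move_j, command_gripper, wait, solve_ik, capture, MotionError, job_done, current_time, current_joint_positions, current_qd, current_joint_efforts, current_ee_pos, current_orientation, current_force, current_ft_torque, current_opening, current_gripper_force gives the robot as it stands. Calls block until the motion is done:
- move_pose(position, orientation): joint-space move of the TCP to a pose.
- move_l(position, ori=None, speed=0.15): straight line of the TCP; ori=None keeps the orientation; speed is the mean speed in m/s.
- move_j(angles): joint-space move.
- command_gripper(opening, grasp_force=None): finger opening in m; grasp_force is the grip in N (None keeps the last); returns when the fingers have stopped.
- wait(seconds).
- solve_ik(position, orientation): joint angles nearest the present ones, or None.
- capture(name): name is "scene" or "side" or "wrist"; returns a dict with "color" (400x640x3 uint8, red, green, blue), "K" (3x3 intrinsics, pixels), "world_to_cam" (4x4, takes a point from world to camera coordinates). Camera axes: x right, y down, z forward; pixel columns grow to the right and rows downward; lengths in m; the calibration is good to about 2 mm. A picture is of the moment at which its call begins. There is no depth.
A pose or a line that the arm cannot do raises MotionError and nothing moves.
- job_done(): hands the job in; it is judged then, once.
Readings, each from a call of its own:
- current_time(): time.
- current_joint_positions(): joint angles.
- current_qd(): joint speeds.
- current_joint_efforts(): joint torques, N m.
- current_ee_pos(): TCP position.
- current_orientation(): TCP orientation.
- current_force(): force on the tool from outside, world axes, zero at the start.
- current_ft_torque(): the same for the moment, N m.
- current_opening(): finger opening in m.
- current_gripper_force(): force on a finger pad.
Only numpy, scipy, OpenCV 4.12 (cv2) and the standard library are available. Lean on these libraries where they do the work, as an engineer would, in place of code of your own. Each camera call takes 0.05 s, during which the arm holds its last target. There are 200 camera calls.

## Working session

There is one attempt and no reset: what is moved stays moved. The work goes in short steps, each a Python script; the robot and the scene stay as the last script left them, time stands still between calls to the robot, and variables do not carry over. Pictures are saved under pics/ and viewed, at most 10 in all, crops included, and the job is handed in when it is done.

```bash
mkdir -p pics; cat > h.py <<'E'
import numpy as np, cv2
from cell import *
def snap(n,f):
    c=capture(n); cv2.imwrite(f'pics/{f}.png',c['color'][:,:,::-1]); np.savez(f'pics/{f}.npz',K=c['K'],T=c['world_to_cam']); return c
def ray(f,u,v):
    d=np.load(f'pics/{f}.npz');T=d['T'];r=np.linalg.inv(d['K'])@[u,v,1];R=T[:3,:3]
    return -R.T@T[:3,3], R.T@r
def onz(f,u,v,z):
    o,r=ray(f,u,v); return o+r*(z-o[2])/r[2]
def tri(*obs):
    A=np.zeros((3,3));b=np.zeros(3)
    for f,u,v in obs:
        o,r=ray(f,u,v);r=r/np.linalg.norm(r);P=np.eye(3)-np.outer(r,r);A+=P;b+=P@o
    return np.linalg.solve(A,b)
E
python3 - <<'E'
from h import *
for n in('scene','side','wrist'): snap(n,n+'0')
a=[cv2.imread(f'pics/{n}0.png') for n in('scene','side')]
print(current_time())
E
```

```text
0.15
```

View pics/scene0.png

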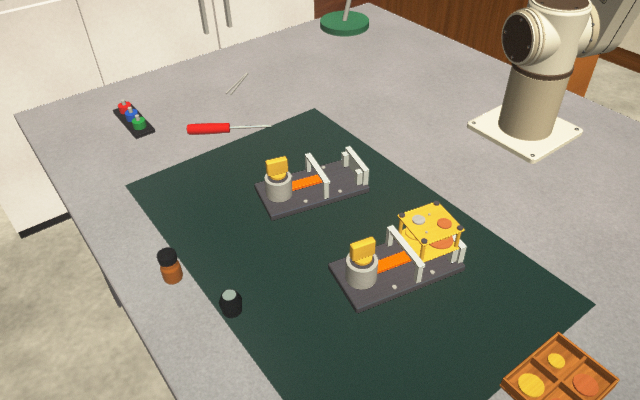

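View pics/side0.png

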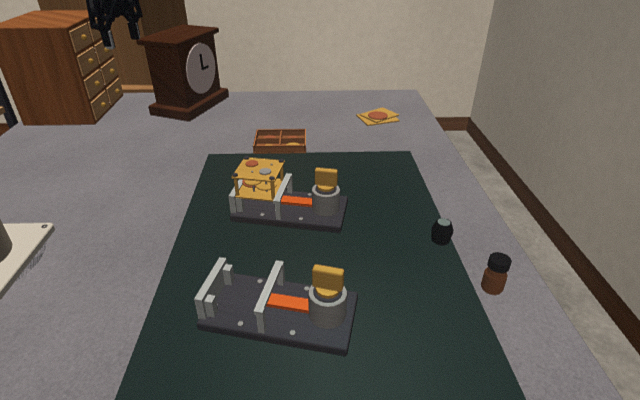

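The holder with the movement has its bar at about (363,251) in scene and (326,180) in side. The empty holder's bar is at (277,168) and (328,279). I'll zoom in to measure.

```bash
python3 - <<'E'
from h import *
print(tri(('scene0',363,251),('side0',326,180)), onz('scene0',363,251,.0855), onz('side0',326,180,.0855))
a=cv2.imread('pics/scene0.png')[225:295,335:405]; b=cv2.imread('pics/side0.png')[155:225,290:360]
f=lambda i:cv2.resize(i,(400,400),interpolation=cv2.INTER_CUBIC)
cv2.imwrite('pics/crop.png',np.hstack([f(a),f(b)]))
E
```

```text
[0.60608467 0.11896327 0.0779185 ] [0.60881307 0.12421913 0.0855    ] [0.60691995 0.10448666 0.0855    ]
```

View pics/crop.png

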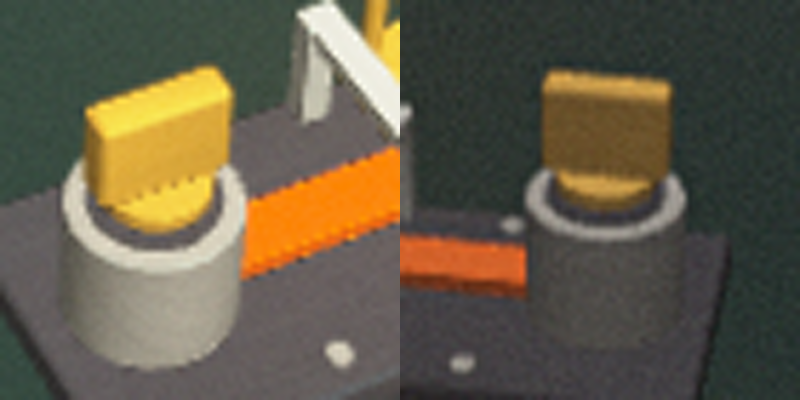

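The crop shows the top face centre near scene (363.0,241.1) and side (326.2,168.7). The bar runs roughly along the holder's length.

```bash
python3 - <<'E'
from h import *
s=lambda x,y:('scene0',335+x/5.714,225+y/5.714)
d=lambda x,y:('side0',290+(x-400)/5.714,155+y/5.714)
print(tri(s(160,92),d(607,78)),onz(*s(160,92),.1015),onz(*d(607,78),.1015))
for a,b in((s(90,110),s(230,80)),(d(543,80),d(670,86)),(s(105,203),s(230,165))):
    z=.1015 if a[2]<250 else .0695
    v=onz(*b,z)-onz(*a,z);print(v,np.linalg.norm(v),np.degrees(np.arctan2(v[1],v[0])))
# plan: look pose above
print(current_orientation().round(3) if hasattr(current_orientation(),'round') else current_orientation())
T=np.load('pics/wrist0.npz')['T']; print((-T[:3,:3].T@T[:3,3]).round(3),current_ee_pos())
E
```

```text
[0.60669098 0.11906168 0.10171672] [0.60502757 0.11889164 0.1015    ] [0.60783894 0.11816145 0.1015    ]
[-0.03821487  0.01508934  0.        ] 0.04108606294244477 158.45315793949226
[ 0.04032727 -0.00528338  0.        ] 0.04067188955427296 -7.463964171764854
[-0.0374865   0.01072901  0.        ] 0.03899165219872735 164.02835205593925
[[-0.951  0.309 -0.   ]
 [ 0.309  0.951 -0.002]
 [-0.    -0.002 -1.   ]]
[0.089 0.496 0.373] [0.15419651 0.47514899 0.23860639]
```

```bash
cat >> h.py <<'E'
def R(yaw): # yaw of tool y axis, deg
    a=np.radians(yaw); y=np.array([np.cos(a),np.sin(a),0]); z=np.array([0,0,-1.]); return np.column_stack([np.cross(y,z),y,z])
E
python3 - <<'E'
from h import *
c=np.array([.6065,.1188])
for y0 in(73,253):
    for y in(y0,y0-95): print(y,[solve_ik([*c,z],R(y)) for z in(.082,.19)])
E
```

```text
73 [array([11.08266326, 32.93982025,  5.08560309, 62.14578284,  0.        ,
       28.08266326]), array([11.08266326, 28.6204767 , 14.63567909, 76.01520239,  0.        ,
       28.08266326])]
-22 [array([ 11.08266326,  32.93982025,   5.08560309,  62.14578284,
         0.        , 123.08266326]), array([ 11.08266326,  28.6204767 ,  14.63567909,  76.01520239,
         0.        , 123.08266326])]
253 [array([  11.08266326,   32.93982025,    5.08560309,   62.14578284,
          0.        , -151.91733674]), array([  11.08266326,   28.6204767 ,   14.63567909,   76.01520239,
          0.        , -151.91733674])]
158 [array([ 11.08266326,  32.93982025,   5.08560309,  62.14578284,
         0.        , -56.91733674]), array([ 11.08266326,  28.6204767 ,  14.63567909,  76.01520239,
         0.        , -56.91733674])]
```

```bash
python3 - <<'E'
from h import *
move_pose([.6065,.1188,.19],R(73)); command_gripper(.05)
print(current_ee_pos(),current_time())
c=snap('wrist','w1')
d=np.load('pics/w1.npz')
for z in(.1015,.0695):
    p=d['T']@[.6065,.1188,z,1];q=d['K']@p[:3];print(q[:2]/q[2],p[2],d['K'][0,0])
E
```

```text
[0.60643769 0.11906466 0.19006526] 2.6667
[316.10526825 204.71983045] 0.23378098728473184 327.8358150136528
[316.0471136 193.0229522] 0.26458631362235874 327.8358150136528
```

View pics/w1.png

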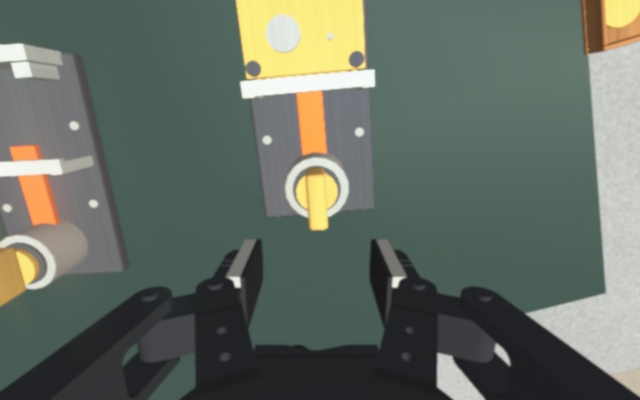

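The wrist picture confirms the right holder, the one with the movement. The bar's top face runs from about (316,170) to (318,222), close to the prediction at (316,205). I'll zoom in for the exact yaw.

```bash
python3 - <<'E'
from h import *
a=cv2.imread('pics/w1.png')[150:240,270:360]
cv2.imwrite('pics/c2.png',cv2.resize(a,(540,540),interpolation=cv2.INTER_CUBIC))
E
```

```text
(no output)
```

View pics/c2.png

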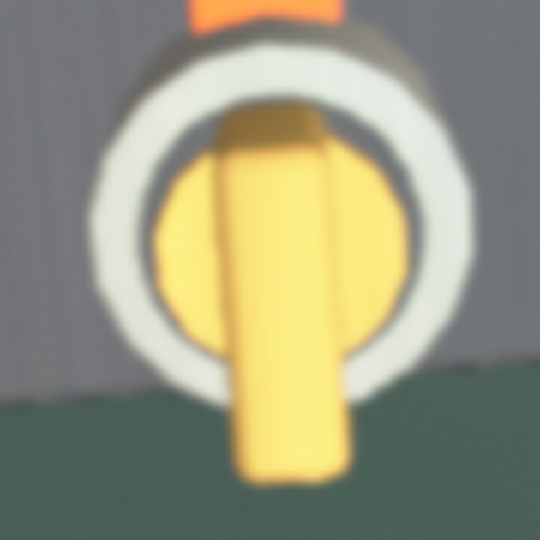

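Top-face corners in the crop are (217,150), (328,150), (350,480) and (237,483), so the centre is at about (317.2,202.6).

```bash
python3 - <<'E'
from h import *
P=[onz('w1',270+x/6,150+y/6,.1015) for x,y in((217,150),(328,150),(350,480),(237,483))]
c=np.mean(P,0); v=(P[0]+P[1]-P[2]-P[3])/2; yaw=np.degrees(np.arctan2(v[1],v[0]))
print(c,np.linalg.norm(v),yaw)
y=(yaw+90+90-73)%180-90+73
c[:2]=(c[:2]*2+[.6065,.1188])/3
print(c,y); np.save('g.npy',[c[0],c[1],y])
move_pose([*c[:2],.15],R(y)); move_l([*c[:2],.0825],speed=.08)
print(current_force(),current_ee_pos(),current_time())
command_gripper(0,60)
print(current_opening(),current_gripper_force(),current_force(),current_ft_torque(),current_time())
snap('side','s2');snap('wrist','w2')
a=cv2.imread('pics/side0.png')
a=cv2.imread('pics/s2.png')[100:260,230:430];b=cv2.imread('pics/w2.png')[60:380,160:480]
cv2.imwrite('pics/c3.png',np.hstack([cv2.resize(a,(400,320)),cv2.resize(b,(320,320))]))
E
```

```text
[0.60570509 0.11986284 0.1015    ] 0.04117310722930534 166.5748098356027
[0.60597006 0.11950856 0.1015    ] 76.57480983560271
[-0.24756595  0.454564   -0.50388245] [0.60650758 0.11961639 0.08314226] 3.9917
0.012651100086469316 61.009522676467896 [ 0.42285338 -0.46063435  3.68322385] [-0.07998698  0.13724368  0.09455611] 4.4083
```

View pics/c3.png

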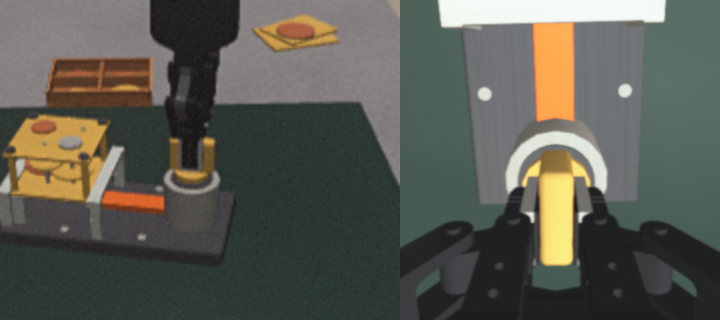

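Well gripped and centred. Next I'll pull up in steps, watching the force.

```bash
python3 - <<'E'
from h import *
x,y,yaw=np.load('g.npy'); p0=np.array(current_ee_pos()); t=np.array([x,y,.0825])
for dz in(.006,.012,.0145,.016,.017,.018,.019):
    move_l(t+[0,0,dz],speed=.03); wait(.1); f=current_force()
    print(dz,(current_ee_pos()-p0).round(4),f.round(1),round(current_opening(),4))
    if f[2]<-20: break
np.save('dz.npy',dz)
print(current_ft_torque(),current_time())
E
```

```text
0.006 [-0.0001  0.      0.0046] [ 4.3  1.2 -6.4] 0.0126
0.012 [-0.0001 -0.      0.011 ] [ 5.  -0.  -8.2] 0.0131
0.0145 [-0.0001 -0.      0.0135] [ 5.4  0.2 -8.3] 0.0134
0.016 [-0.0001 -0.      0.0149] [ 4.9  0.2 -8.5] 0.0129
0.017 [-0.0001  0.      0.0158] [ 5.3  1.2 -8.8] 0.013
0.018 [-0.0001 -0.      0.0168] [ 5.8  0.3 -8.7] 0.0132
0.019 [-0.0001 -0.      0.0177] [ 5.9  1.8 -9.9] 0.0129
[ 0.17704322 -1.30920569 -0.03252261] 7.1583
```

```bash
python3 - <<'E'
from h import *
x,y,yaw=np.load('g.npy'); dz=float(np.load('dz.npy')); t=[x,y,.0825+dz]
for a in(15,30,45,60,70,78):
    move_pose(t,R(yaw-a)); wait(.05); o=current_orientation()
    print(a,round(yaw-np.degrees(np.arctan2(o[1,1],o[0,1])),1),current_ee_pos().round(4),current_force().round(1),current_ft_torque().round(2),round(current_opening(),4))
    if abs(current_ft_torque()[2])>1.5: break
print(current_time())
snap('wrist','w3');snap('side','s3')
a=cv2.imread('pics/s3.png')[100:260,230:430];b=cv2.imread('pics/w3.png')[60:380,160:480]
cv2.imwrite('pics/c4.png',np.hstack([cv2.resize(a,(400,320)),b]))
E
```

```text
15 15.0 [0.6061 0.1194 0.1008] [ 5.2 -0.  -9. ] [ 0.09 -1.34 -0.04] 0.0131
30 30.0 [0.606  0.1193 0.1008] [ 5.5  0.2 -9.9] [ 0.13 -1.25 -0.08] 0.0126
45 45.0 [0.606  0.1192 0.1008] [ 6.3  1.1 -9.1] [ 0.03 -1.2  -0.05] 0.0129
60 60.0 [0.6059 0.1192 0.1008] [ 5.7 -0.5 -9.3] [ 0.04 -1.2  -0.04] 0.0129
70 70.0 [0.6058 0.1192 0.1008] [ 4.4  0.6 -9.7] [-0.01 -1.2  -0.09] 0.0125
78 77.9 [0.6057 0.1192 0.1008] [ 5.2 -0.4 -9.9] [-0.06 -1.19 -0.1 ] 0.0131
9.4417
```

View pics/c4.png

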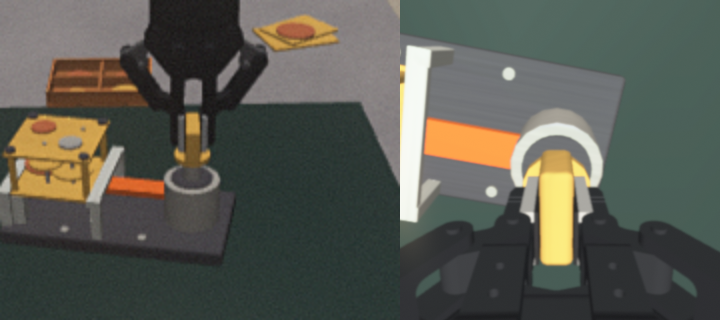

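The screw is up and turned about 78°. I'll let it settle, release with a small opening because the jaw wall is near, then retreat.

```bash
python3 - <<'E'
from h import *
x,y,yaw=np.load('g.npy'); dz=float(np.load('dz.npy'))
move_l([x,y,.0825+dz-.0015],speed=.03)
print(current_force().round(1))
command_gripper(.036); wait(.2); print(current_force().round(1))
move_l([x,y,.21],speed=.1); wait(.2)
print(current_force().round(1),current_time())
snap('wrist','w4');snap('side','s4')
a=cv2.imread('pics/s4.png')[100:320,180:430];b=cv2.imread('pics/w4.png')[60:380,160:480]
cv2.imwrite('pics/c5.png',np.hstack([cv2.resize(a,(364,320)),b]))
E
```

```text
[ 5.3 -1.4 -9.6]
[ 0.5  0.2 -0.5]
[-0.2  0.5 -0.2] 11.7917
```

View pics/c5.png

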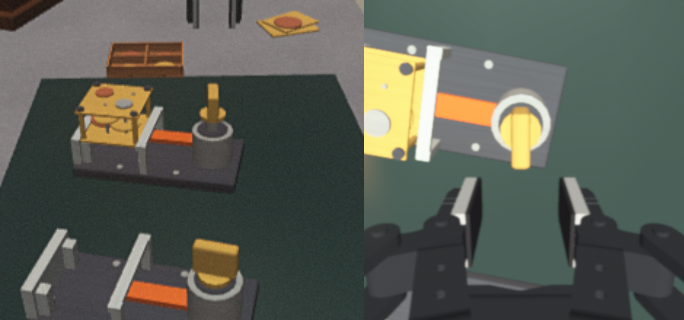

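The bar stands high above its column and is turned about 80°. The empty holder is still down and the gripper is clear.

```bash
python3 -c "
from cell import *
print(job_done())"
```

```text
the job is handed in; nothing more can be done
None
```

I pulled the screw on the holder with the movement up to its stop, turned it about 78° clockwise and let go; it stayed up, the empty holder's screw stayed down, and I handed the job in at about 12 s (no verdict was returned).

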